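Snap the front cover onto a camera housing and keep it pressed

TASK

Take the black front cover with the square hood out of the tray, set it legs down into the well of the aluminium camera housing and press it until it snaps through and lies fully home on the housing's rim. Keep pressing it down firmly, with 10 newtons or so, and finish like that: still holding the cover's hood in the gripper and pressing. Leave the other parts and tools where they are.

Things in the scene. Friction and masses are not known exactly. Their poses are not given: they have to be found in the camera images.
- cover_grip (a point): Grip point of the black front cover: on its axis in the square hood, 12 mm below the hood's top, 22 mm above the plate's top, 27 mm above the plate's underside, 45 mm above the feet. Hood 30 x 30 mm, faces square to x and y, 34 mm tall: grip it from above. A silver ring round a dark lens on its top. z up; a half turn about z changes nothing.
- cover: The cover, loose, about 60 g, standing legs down in one cell of a 3-cell mint tray. Origin between its feet, 45 mm below cover_grip. Plate 48 (x) x 64 (y) x 5 mm carries the hood. Under it two grey legs at +y and -y, 18 mm long, 16 mm wide in x; 46 mm across their barbs. White dashes on the plate near its +y and -y ends mark the legs' line.
- seat (a point): Centre of the mouth of the housing's well, on the flat top rim, 44 mm above the bench; z up. Well 22 (x) x 52 (y) mm, 26 mm deep. Legs go in with the cover's y along the housing's y, either way round, 3 mm of play to the walls. Fully home: plate's underside on the rim, cover_grip 27 mm above this point.
- housing: Aluminium camera housing 64 (x) x 84 (y) mm, fixed on a steel plate 120 x 150 x 8 mm; origin on the bench, 44 mm below seat. Orange sprung catches at the well's y ends meet the barbs with the plate about 11 mm above the rim: the push rises to about 10 N, drops suddenly and is gone 6 mm above the rim; then the catches drive the cover down with up to 9 N till it is home, where they let go.
- barrel1_mid (a point): Bystander: black round lens barrel, 38 mm wide, 20 mm tall, loose in another cell of the tray; the point is at its centre, half-way up.
- barrel2_mid (a point): Bystander: second black lens barrel, as the first, in the third cell of the tray.
- counter_mid (a point): Bystander: round steel tally counter, 52 mm wide, 35 mm tall with its plunger, on the bench beyond the work; point 13 mm up on its axis.
- tweezers_mid (a point): Bystander: tweezers, about 125 mm long (lying along their y), 8 mm tall, black butt, on the bench near the robot; point half-way up.
There are look-alikes about, which are no part of the job. Several things look just like the cover: the one meant starts farthest to the robot's left.

How it is judged:
By the outcome, as a careful person would: the job done as asked, in the order asked, and still so for the second after the job is handed in, while the arm keeps its last pose, push and grip.
It also fails if it takes over 35 s, if anything falls off the work surface, if the arm or the gripper's body presses on something with over 40 N, if the wrist force passes 120 N, or if a joint passes its speed limit or range.

ROBOT

A 7-joint arm with a two-finger parallel gripper is mounted at the origin on the work surface. World frame = base frame: x ahead of the robot, y to its left, z up, the work surface at z = 0. Lengths are in m, angles in rad, forces in N, time in s.
With the tool pointing down it reaches from about 0.4 to 0.85 m from the base axis. Payload 4.5 kg.
Tool frame: the origin (TCP) lies midway between the tips of the shut fingers; the grasp point (between the pads) lies arm.pinch_z behind it (arm.pinch_z is the distance from the TCP to the grasp point, in m); z points along the fingers, y is the direction in which the jaws open and shut (so a half turn about z gives the same grasp; the last joint's range is limited). The gripper opens to 88 mm and grips with 3 to 60 N. Pads are 18 mm wide; open, the fingers measure 123 mm over their backs; the gripper's body (75 mm by 187 mm) begins 45 mm behind the grasp point.
Start: joints at [-1.26, 0.689, -0.195, 1.565, 0.157, 0.902, -0.215], TCP at [0.171, 0.601, 0.239] pointing down, gripper open.
Joint ranges: [-3.01, 3.01], [-0.46, 2.08], [-1.47, 1.51], [0.13, 2.56], [-1, 4.14], [0.04, 2.09], [-2.66, 2.66]. Speed limits (rad/s): [2.57, 2.57, 3.14, 3.14, 3.14, 3.14, 3.14].

INTERFACE

Orientations are given as [roll, pitch, yaw] about the fixed x, y, z axes, in that order (R = Rz(yaw) Ry(pitch) Rx(roll)).
In Python, from plant import arm gives the robot as it stands.
- The arm moves only by the tool step_arm, never from a script. Its argument "increments" is a list of rows, each a list of 7 numbers: the shift along the tool's x, y, z in mm, then the turn, a rotation vector about the tool's x, y, z in rad, then the opening in per cent of the stroke, from 0 (shut) to 100 (fully open). In form: [[dx, dy, dz, wx, wy, wz, hand], ...]. A call has exactly 5 rows; each row shifts and turns the pose as measured when the row begins, along the tool's axes as they then stand; what a row does not reach is not made up. A row lasts 1/12 s, in which the tool goes at most 41.7 mm and 7.16 degrees, less where a joint would pass 70% of its speed; a pose out of reach is approached as far as the arm can. A call with a gripper value outside its range is refused whole. The fingers move at their own pace and stop on an object; the grip force is fixed at half the most. Time passes only in rows, so rows that do not move let the fingers close, or fill a call up. It gives the time, the measured TCP pose, the force and the opening at its end, in the units of the state.
- arm.sense(): the state, without advancing time (a new reading comes with each control period).
- arm.get_image(name): name is "scene" or "top" or "wrist"; returns a dict with "img" (384x512x3 uint8, red, green, blue), "fx", "fy", "cx", "cy" (pixels), "R" (3x3) and "t" (3): a world point X has camera coordinates R X + t. Camera axes: x right, y down, z forward; pixel columns grow to the right and rows downward; lengths in m; the calibration is good to about 2 mm. A picture is of the moment at which its call begins. There is no depth.
- arm.close_job(): hands the job in, once; it reports no verdict.
Trained networks look in a picture, given as the dict that the camera call returned (one of the last four; its "shot" number tells which), for a name from the list of things; names that differ only in an ending like _2 or _b are one class to them, and where a whole thing is asked for, a point or a joint stands for the part that bears it (a point fixed in the world has none). Each returns a list of dicts, best first, with "conf" (0 to 1); they miss things now and then, are a little off and sometimes report something else, mostly with a low value. They report only what shows in the picture. A call takes as long as a camera call. They do not tell look-alikes from the thing itself.
- arm.look_for(picture, query): "uv" ([column, row] in pixels, amid what is visible of it).
The state is a dict: "time": time; "joints": joint angles; "joint_velocities": joint speeds; "effort": joint torques, N m; "position": TCP position; "ee_rot": TCP orientation; "wrist_force": force on the tool from outside, world axes, zero at the start; "ft_torque": the same for the moment, N m; "grip_width": finger opening in m.
Only numpy, scipy, OpenCV 4.12 (cv2) and the standard library are available. Lean on these libraries where they do the work, as an engineer would, in place of code of your own. Each camera call takes 0.05 s, during which the arm holds its last target.

## Working session

There is one attempt and no reset: what is moved stays moved. The work goes in short steps, Python scripts to look and compute and a tool call to move; the robot and the scene stay as the last step left them, time stands still between calls to the robot, and variables do not carry over. Pictures are saved under pics/ and viewed, and the job is handed in when it is done.

Besides the shell and the picture viewer there is one more tool, called after "Call:" as name(argument=value, ...) on one line, values as JSON. step_arm: Moves the arm, as the interface text tells. Its arguments: {"type":"object","properties":{"increments":{"type":"array","items":{"type":"array","items":{"type":"number"}}}},"required":["increments"]}

```bash
ls; mkdir -p pics; python3 - <<'E'
from plant import arm
import cv2
print(arm.pinch_z); s=arm.sense()
for k in s: print(k,s[k])
for n in ("scene","top","wrist"):
    p=arm.get_image(n); cv2.imwrite(f"pics/{n}0.png",p["img"][:,:,::-1])
    print(n,p["fx"],p["cx"],p["cy"],p["R"],p["t"])
    for q in ("cover","seat","housing","cover_grip"):
        print(q,[(d["uv"],round(d["conf"],2)) for d in arm.look_for(p,q)])
E
```

```text
pics
0.0187
time 0.0
joints [-1.26020238  0.68998822 -0.19452568  1.56634692  0.15729015  0.90250311
 -0.21509518]
joint_velocities [-5.93651024e-04 -1.02968620e-03 -3.91119088e-05 -3.08980513e-04
 -3.78073430e-04 -3.03909177e-04 -5.68522547e-06]
effort [ 1.44397873e-04 -5.27559972e+01 -1.26691114e+00 -1.53425592e+01
 -5.25930827e-02  6.50520204e-03  1.72060008e-04]
position [0.17066099 0.60058453 0.23790692]
ee_rot [-3.13974243e+00  1.20011457e-04  2.86489131e+00]
wrist_force [ 0.10941622 -0.27802598  0.50517976]
ft_torque [ 0.04207869 -0.00968899 -0.03258893]
grip_width 0.08829767607483244
scene 387.4168320760285 257.62781489792627 195.55374581602092 [[ 0.01435248  0.99989331 -0.00271388]
 [ 0.8680475  -0.01380697 -0.49628913]
 [-0.49627365  0.0047672  -0.86815306]] [ 9.76972831e-04 -4.77366120e-01  1.12840783e+00]
cover [([163.0, 265.1], 0.71), ([211.4, 203.7], 0.68)]
seat [([346.2, 197.1], 0.6)]
housing [([343.5, 197.8], 0.95), ([135.1, 204.5], 0.54)]
cover_grip [([161.1, 264.6], 0.92), ([212.4, 204.4], 0.81), ([182.3, 124.7], 0.64), ([176.0, 205.0], 0.41)]
top 422.2973575671179 253.91934731585928 188.64234293601902 [[-0.02813994 -0.99926127 -0.0261736 ]
 [-0.99272402  0.03100345 -0.11635209]
 [ 0.11707761  0.02270902 -0.9928631 ]] [0.01258384 0.5786934  1.01329629]
cover [([327.1, 270.0], 0.72), ([295.9, 184.5], 0.71), ([328.2, 128.6], 0.65)]
seat []
housing [([181.7, 197.3], 0.68)]
cover_grip [([331.2, 268.5], 0.9), ([292.2, 183.3], 0.71), ([325.9, 132.8], 0.63)]
wrist 327.5235114354413 257.02237146814707 194.88759410057165 [[ 2.73508700e-01  9.61869281e-01 -6.90896413e-04]
 [ 9.11544963e-01 -2.58969494e-01  3.19406608e-01]
 [ 3.07048483e-01 -8.79902692e-02 -9.47617508e-01]] [-0.62272819 -0.04340051  0.39275722]
cover []
seat []
housing []
cover_grip []
```

View pics/scene0.png

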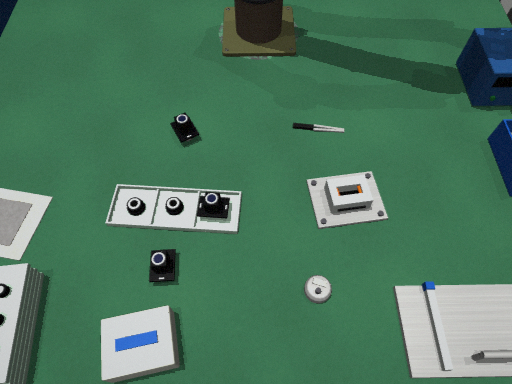

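View pics/top0.png

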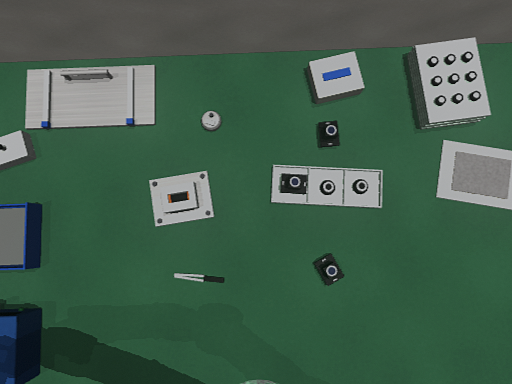

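```bash
cat > h.py <<'E'
import numpy as np, cv2
from plant import arm
def K(p): return np.array([[p["fx"],0,p["cx"]],[0,p["fy"],p["cy"]],[0,0,1]])
def tri(obs):
    A=[]
    for p,uv in obs:
        P=K(p)@np.c_[p["R"],p["t"]]
        A+= [uv[0]*P[2]-P[0], uv[1]*P[2]-P[1]]
    A=np.array(A); return np.linalg.lstsq(A[:,:3],-A[:,3],rcond=None)[0]
def atz(p,uv,z):
    R=np.array(p["R"]);c=-R.T@p["t"]; d=R.T@np.linalg.solve(K(p),[uv[0],uv[1],1]); return c+d*(z-c[2])/d[2]
def proj(p,X):
    x=K(p)@(np.array(p["R"])@np.array(X)+p["t"]); return x[:2]/x[2]
def crop(p,u,v,w,h,k,fn):
    im=p["img"][v:v+h,u:u+w,::-1]; im=cv2.resize(im,None,fx=k,fy=k,interpolation=cv2.INTER_CUBIC)
    cv2.imwrite(fn,im)
E
python3 - <<'E'
from h import *
a=arm.get_image("scene");b=arm.get_image("top")
import pickle; pickle.dump((a,b),open("im.pkl","wb"))
crop(a,160,165,100,75,8,"pics/c1.png");crop(b,255,150,100,75,8,"pics/c2.png")
crop(a,300,160,100,75,8,"pics/c3.png");crop(b,135,160,100,75,8,"pics/c4.png")
print(tri([(a,(212.4,204.4)),(b,(292.2,183.3))]), tri([(a,(161.1,264.6)),(b,(325.9,132.8))]),tri([(a,(182.3,124.7)),(b,(331.2,268.5))]))
E
```

```text
[ 0.58923559 -0.1014036   0.03471368] [ 0.71618442 -0.19335275  0.02825169] [ 0.37918253 -0.18366099  0.03977205]
```

View pics/c1.png

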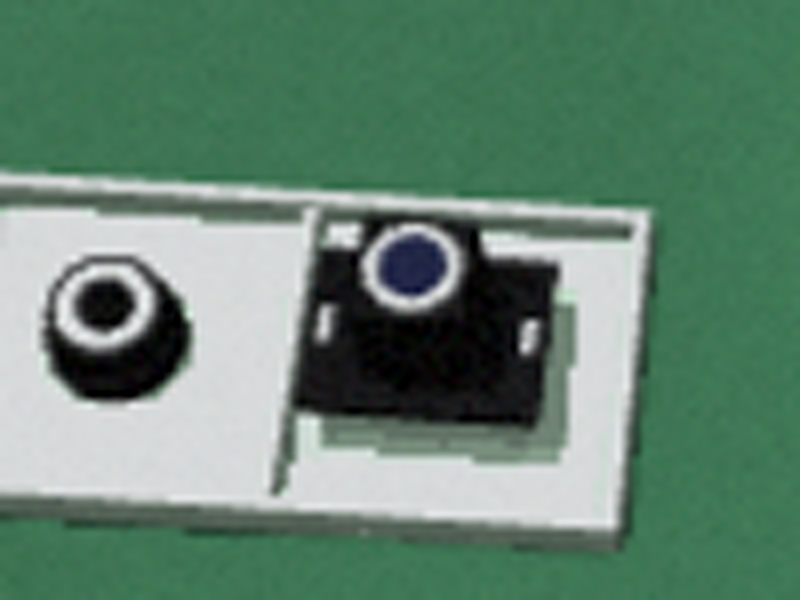

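View pics/c2.png

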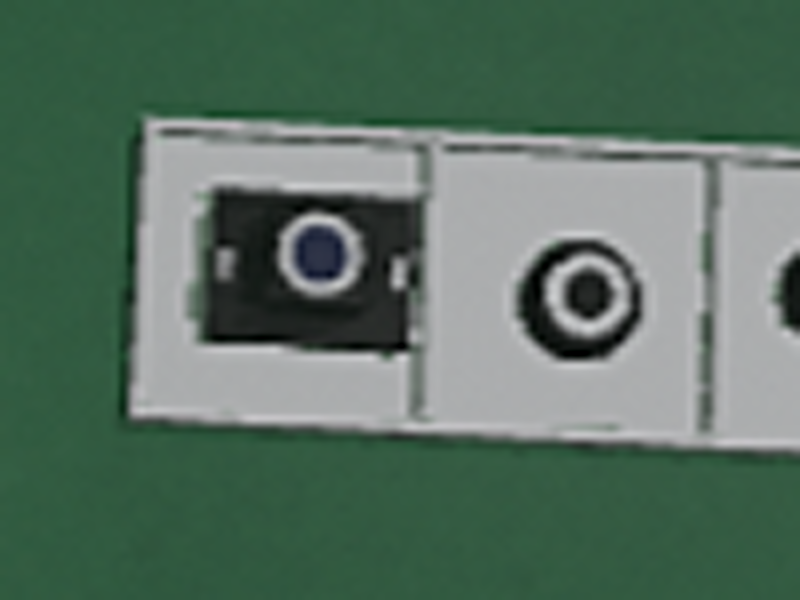

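View pics/c3.png

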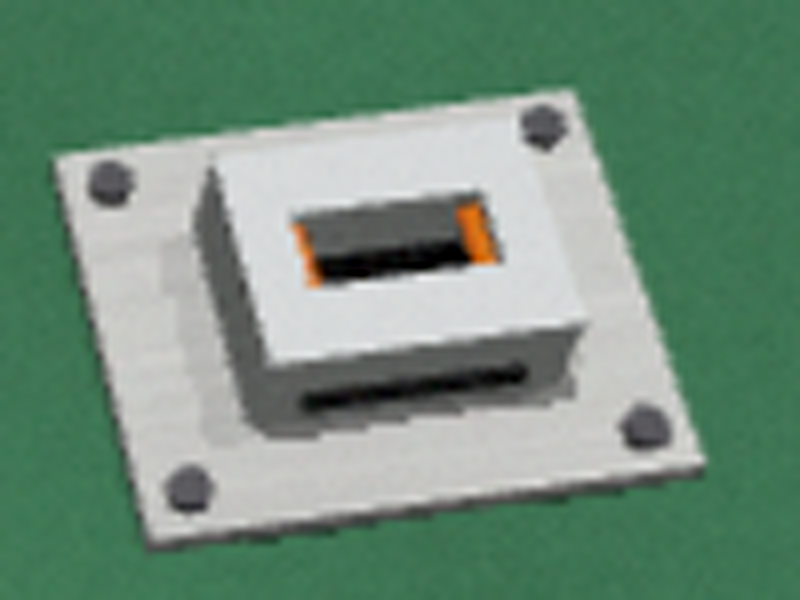

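View pics/c4.png

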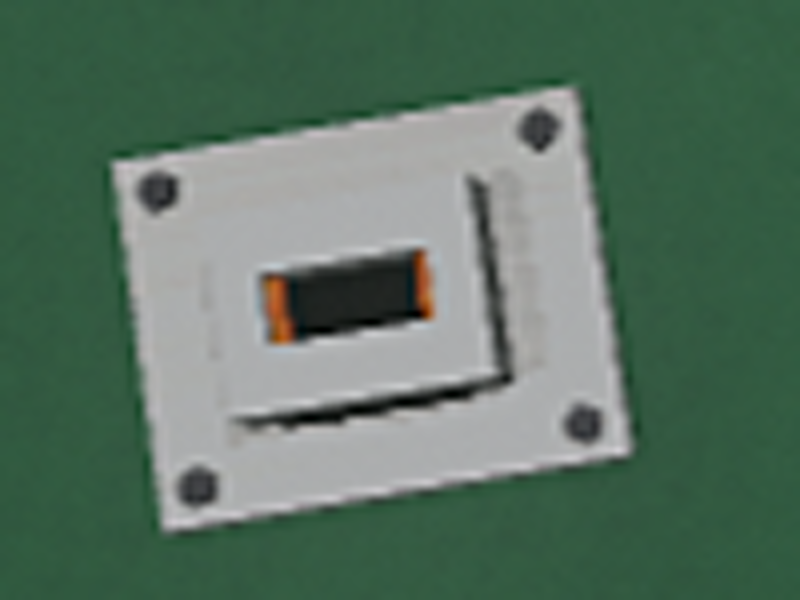

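```bash
cat > m.py <<'E'
from h import *
import pickle; a,b=pickle.load(open("im.pkl","rb"))
f=lambda x,y,u,v:((x+.5)/8-.5+u,(y+.5)/8-.5+v)
A=lambda x,y:f(x,y,160,165); B=lambda x,y:f(x,y,255,150); C=lambda x,y:f(x,y,300,160); D=lambda x,y:f(x,y,135,160)
print("lens",tri([(a,A(412,264)),(b,B(320,254))]))
d1=tri([(a,A(324,323)),(b,B(400,272))]);d2=tri([(a,A(529,338)),(b,B(227,265))])
print("dashes",d1,d2,(d1+d2)/2,np.linalg.norm(d1-d2),np.degrees(np.arctan2(-(d2-d1)[0],(d2-d1)[1])))
# well corners order scene TL TR BR BL ; top: rotated 180
s=[C(293,216),C(487,193),C(500,263),C(313,290)]; t=[D(434,318),D(272,344),D(262,274),D(424,250)]
for nm,p,q in (("scene",a,s),("top",b,t)):
    X=np.array([atz(p,x,.044) for x in q]); print(nm,X.mean(0),[round(np.linalg.norm(X[i]-X[(i+1)%4]),4) for i in range(4)])
    e=(X[1]+X[2]-X[0]-X[3]); print(np.degrees(np.arctan2(-e[0],e[1])))
X=np.array([tri([(a,s[i]),(b,t[i])]) for i in range(4)]);print(X,X.mean(0))
# housing top corners
s=[C(213,157),C(520,122),C(584,325),C(268,362)]
X=np.array([atz(a,x,.044) for x in s]); print(X.mean(0),[round(np.linalg.norm(X[i]-X[(i+1)%4]),4) for i in range(4)]); e=(X[1]+X[2]-X[0]-X[3]); print(np.degrees(np.arctan2(-e[0],e[1])))
# base plate corners z=.008 
for p,s in ((a,[C(52,157),C(576,90),C(706,465),C(148,545)]),(b,[D(632,455),D(163,532),D(110,162),D(576,88)])):
    X=np.array([atz(p,x,.008) for x in s]); print(X.mean(0),[round(np.linalg.norm(X[i]-X[(i+1)%4]),4) for i in range(4)]); e=(X[1]+X[2]-X[0]-X[3]); print(np.degrees(np.arctan2(-e[0],e[1])))
E
python3 m.py
```

```text
lens [ 0.58986967 -0.1032686   0.06455887]
dashes [ 0.58793371 -0.13017788  0.03053456] [ 0.59210663 -0.07672406  0.02845381] [ 0.59002017 -0.10345097  0.02949418] 0.05365681147982702 -4.463795471848851
scene [0.56361553 0.18319617 0.044     ] [np.float64(0.0524), np.float64(0.0214), np.float64(0.0502), np.float64(0.0226)]
7.604799322809624
top [0.56369092 0.18248086 0.044     ] [np.float64(0.0505), np.float64(0.0219), np.float64(0.0505), np.float64(0.0213)]
7.039116949714837
[[0.55618208 0.1560631  0.04466039]
 [0.54984586 0.20703117 0.04451188]
 [0.57135451 0.2087077  0.04475529]
 [0.57751736 0.1592252  0.04272759]] [0.56372495 0.18275679 0.04416379]
[0.56338599 0.18264317 0.044     ] [np.float64(0.0838), np.float64(0.0627), np.float64(0.0831), np.float64(0.0626)]
6.622487037782112
[0.56348948 0.18286354 0.008     ] [np.float64(0.1513), np.float64(0.1197), np.float64(0.1509), np.float64(0.1207)]
7.7766151615272925
[0.5635251  0.18285236 0.008     ] [np.float64(0.1505), np.float64(0.12), np.float64(0.1514), np.float64(0.119)]
7.4437015160522515
```

```bash
cat > g.py <<'E'
import sys
from h import *
from scipy.spatial.transform import Rotation as Ro
def go(x,y,z,yaw):
    s=arm.sense(); R=Ro.from_euler('xyz',s["ee_rot"])
    d=R.inv().apply(np.array([x,y,z])-s["position"])*1000
    T=Ro.from_euler('xyz',[np.pi,0,np.radians(yaw)]); w=(R.inv()*T).as_rotvec()
    print("t",round(s["time"],2),"d mm",d.round(1),"w",w.round(3),"pos",s["position"].round(4),"rpy",np.degrees(s["ee_rot"]).round(2),"F",s["wrist_force"].round(1),"g",round(s["grip_width"],4)); print("j",s["joints"].round(2))
go(*map(float,sys.argv[1:5]))
E
python3 g.py .58 -.103 .16 175.6
```

```text
t 0.85 d mm [-586.1 -565.6   78.7] w [ 0.  -0.  -0.2] pos [0.1708 0.6012 0.2387] rpy [180.    -0.   164.14] F [ 0.2  0.8 -0. ] g 0.0883
j [-1.26  0.69 -0.19  1.57  0.16  0.9  -0.22]
```

Call:
step_arm(increments=[[-28, -28, 0, 0, 0, 0, 60], [-28, -28, 0, 0, 0, 0, 60], [-28, -28, 0, 0, 0, 0, 60], [-28, -28, 0, 0, 0, 0, 60], [-28, -28, 0, 0, 0, 0, 60]])

```text
time: 1.27
position: [0.2624, 0.4333, 0.2371]
ee_rot: [3.131, -0.008, 2.882]
wrist_force: [1.5, 0.7, -0.0]
grip_width: 0.0569
```

Call:
step_arm(increments=[[-28, -28, 0, 0, 0, 0, 60], [-28, -28, 0, 0, 0, 0, 60], [-28, -28, 0, 0, 0, 0, 60], [-28, -28, 0, 0, 0, 0, 60], [-28, -28, 0, 0, 0, 0, 60]])

```text
time: 1.68
position: [0.3655, 0.2543, 0.2356]
ee_rot: [3.128, -0.006, 2.885]
wrist_force: [2.2, 0.9, -0.6]
grip_width: 0.0528
```

```bash
python3 g.py .58 -.103 .16 175.6
```

```text
t 1.68 d mm [-298.7 -292.1   69.9] w [ 0.014 -0.004 -0.18 ] pos [0.3655 0.2543 0.2356] rpy [179.22  -0.32 165.28] F [ 2.2  0.9 -0.6] g 0.0528
j [-0.52  0.47 -0.27  2.09  0.19  0.59  0.39]
```

Call:
step_arm(increments=[[-28, -28, 4, 0, 0, -0.02, 60], [-28, -28, 4, 0, 0, -0.02, 60], [-28, -28, 4, 0, 0, -0.02, 60], [-28, -28, 4, 0, 0, -0.02, 60], [-28, -28, 4, 0, 0, -0.02, 60]])

```text
time: 2.1
position: [0.4769, 0.0794, 0.2144]
ee_rot: [3.125, 0.001, 2.99]
wrist_force: [1.3, 0.2, -0.2]
grip_width: 0.0527
```

```bash
python3 g.py .58 -.103 .16 175.6
```

```text
t 2.1 d mm [-129.5 -165.6   51.7] w [ 0.017  0.001 -0.075] pos [0.4769 0.0794 0.2144] rpy [1.7902e+02 4.0000e-02 1.7129e+02] F [ 1.3  0.2 -0.2] g 0.0527
j [-0.04  0.55 -0.32  2.01  0.27  0.61  0.88]
```

Call:
step_arm(increments=[[-26, -32, 10, 0, 0, -0.015, 60], [-26, -32, 10, 0, 0, -0.015, 60], [-26, -32, 10, 0.005, 0, -0.015, 60], [-26, -32, 10, 0.005, 0, -0.015, 60], [-20, -28, 8, 0.005, 0, -0.01, 60]])

```text
time: 2.52
position: [0.5812, -0.091, 0.1671]
ee_rot: [3.139, 0.008, 3.059]
wrist_force: [0.6, 0.5, 0.5]
grip_width: 0.0529
```

```bash
python3 g.py .59 -.103 .12 175.6; python3 - <<'E'
from h import *
p=arm.get_image("wrist"); cv2.imwrite("pics/w1.png",p["img"][:,:,::-1]); print(proj(p,[.59,-.1034,.0635]))
E
```

```text
t 2.52 d mm [ -9.4 -11.4  47.2] w [ 0.002  0.008 -0.006] pos [ 0.5812 -0.091   0.1671] rpy [179.88   0.46 175.28] F [0.6 0.5 0.5] g 0.0529
j [ 0.27  0.74 -0.33  1.75  0.35  0.7   1.24]
[244.87131264 205.32103435]
```

View pics/w1.png

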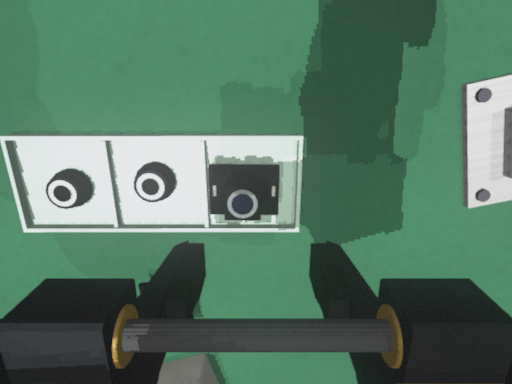

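```bash
python3 - <<'E'
from h import *
p=arm.get_image("wrist"); crop(p,195,150,100,75,8,"pics/w1c.png")
import pickle; pickle.dump(p,open("w.pkl","wb"))
E
```

```text
(no output)
```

View pics/w1c.png

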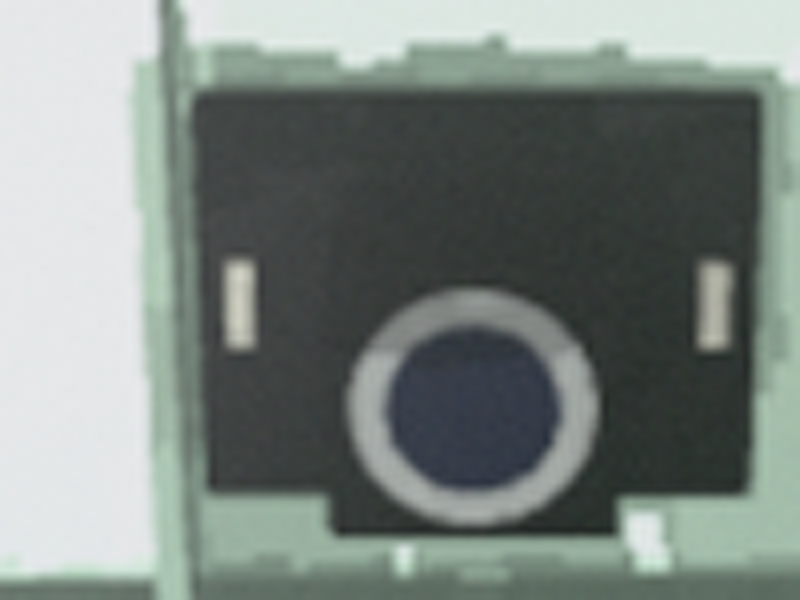

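```bash
python3 - <<'E'
from h import *
import pickle
a,b=pickle.load(open("im.pkl","rb")); w=pickle.load(open("w.pkl","rb"))
f=lambda x,y,u,v:((x+.5)/8-.5+u,(y+.5)/8-.5+v)
W=lambda x,y:f(x,y,195,150);A=lambda x,y:f(x,y,160,165); B=lambda x,y:f(x,y,255,150)
print("lens3",tri([(a,A(412,264)),(b,B(320,254)),(w,W(474,407))]))
for z in (.024,.026,.028,.030):
    X=[atz(w,W(*q),z) for q in ((194,90),(762,92),(750,493),(208,493))]; e=X[1]+X[2]-X[0]-X[3]
    print(z,np.mean(X,0),np.linalg.norm(X[0]-X[1]),np.linalg.norm(X[2]-X[3]),np.linalg.norm(X[0]-X[3]),np.degrees(np.arctan2(-e[0],e[1])))
for z in (.058,.060,.063): print(z,atz(w,W(474,407),z)," hood edge",np.linalg.norm(atz(w,W(332,534),z)-atz(w,W(618,534),z)))
print([atz(w,W(*q),.028) for q in ((240,305),(715,305))])
E
```

```text
lens3 [ 0.58933339 -0.10392083  0.06303111]
0.024 [ 0.58929618 -0.1055985   0.024     ] 0.06370945870349201 0.06409971942448021 0.04872798113157216 -5.258022867936126
0.026 [ 0.58866004 -0.1055135   0.026     ] 0.06326631182698107 0.06365385799312843 0.04838904162279942 -5.258022867936187
0.028 [ 0.58802391 -0.1054285   0.028     ] 0.06282316495047018 0.06320799656177668 0.048050102114026674 -5.258022867936147
0.03 [ 0.58738777 -0.1053435   0.03      ] 0.06238001807395924 0.06276213513042493 0.04771116260525382 -5.258022867936259
0.058 [ 0.59025731 -0.10571971  0.058     ]  hood edge 0.029991063416666526
0.06 [ 0.58952828 -0.10562236  0.06      ]  hood edge 0.029754477417071358
0.063 [ 0.58843474 -0.10547632  0.063     ]  hood edge 0.029399598417678613
[array([ 0.58649992, -0.13252827,  0.028     ]), array([ 0.59135318, -0.07872593,  0.028     ])]
```

```bash
python3 g.py .589 -.1045 .0295 174.8
```

```text
t 2.62 d mm [ -7.1  -7.1 136.5] w [-0.002  0.008 -0.001] pos [ 0.5815 -0.0964  0.166 ] rpy [-179.89    0.46  174.74] F [ 0.6 -0.2  0.3] g 0.0526
j [ 0.27  0.75 -0.33  1.75  0.35  0.7   1.24]
```

Call:
step_arm(increments=[[-3, -3, 20, 0, 0.004, 0, 60], [-3, -3, 20, 0, 0.004, 0, 60], [-1, -1, 20, 0, 0, 0, 60], [0, 0, 15, 0, 0, 0, 60], [0, 0, 10, 0, 0, 0, 60]])

```text
time: 3.03
position: [0.5919, -0.1051, 0.0808]
ee_rot: [-3.141, 0.008, 3.044]
wrist_force: [-0.3, 0.9, 0.3]
grip_width: 0.053
```

```bash
python3 g.py .589 -.1045 .0295 174.8;  python3 - <<'E'
from h import *
p=arm.get_image("wrist"); cv2.imwrite("pics/w2.png",p["img"][:,:,::-1])
E
```

```text
t 3.03 d mm [ 3.4  0.4 51.2] w [-0.     0.008 -0.006] pos [ 0.5919 -0.1051  0.0808] rpy [-179.98    0.46  174.43] F [-0.3  0.9  0.3] g 0.053
j [ 0.25  0.88 -0.27  1.76  0.41  0.55  1.2 ]
```

View pics/w2.png

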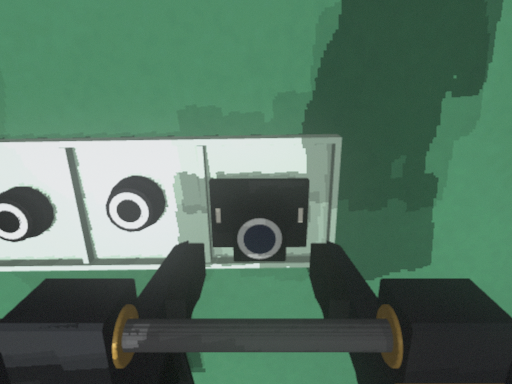

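Call:
step_arm(increments=[[2, 0, 15, 0, 0.004, -0.003, 60], [1, 0, 15, 0, 0.004, -0.003, 60], [0, 0, 10, 0, 0, 0, 60], [0, 0, 5, 0, 0, 0, 60], [0, 0, 0, 0, 0, 0, 60]])

```text
time: 3.5
position: [0.5888, -0.1022, 0.0332]
ee_rot: [3.141, -0.001, 3.053]
wrist_force: [-0.7, 0.4, -0.0]
grip_width: 0.0527
```

```bash
python3 g.py .589 -.1045 .0295 174.8;  python3 - <<'E'
from h import *
p=arm.get_image("wrist"); cv2.imwrite("pics/w3.png",p["img"][:,:,::-1])
E
```

```text
t 3.5 d mm [-0.4 -2.2  3.7] w [ 0.001 -0.001  0.003] pos [ 0.5888 -0.1022  0.0332] rpy [ 1.7995e+02 -7.0000e-02  1.7494e+02] F [-0.7  0.4 -0. ] g 0.0527
j [ 0.23  0.95 -0.24  1.77  0.44  0.47  1.18]
```

View pics/w3.png

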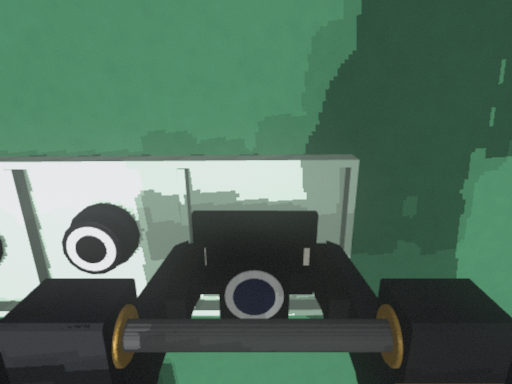

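Call:
step_arm(increments=[[0, -2, 2, 0, 0, 0, 60], [0, 0, 1.5, 0, 0, 0, 60], [0, 0, 0, 0, 0, 0, 25], [0, 0, 0, 0, 0, 0, 0], [0, 0, 0, 0, 0, 0, 0]])

```text
time: 3.97
position: [0.5907, -0.1048, 0.0324]
ee_rot: [3.141, 0.004, 3.053]
wrist_force: [-0.4, -0.1, 0.3]
grip_width: 0.0348
```

Call:
step_arm(increments=[[0, 0, 0, 0, 0, 0, 0], [0, 0, 0, 0, 0, 0, 0], [0, 0, 0, 0, 0, 0, 0], [0, 0, -5, 0, 0, 0, 0], [0, 0, -10, 0, 0, 0, 0]])

```text
time: 4.38
position: [0.5894, -0.1047, 0.047]
ee_rot: [3.141, 0.001, 3.053]
wrist_force: [0.5, -0.2, 0.0]
grip_width: 0.0298
```

```bash
python3 g.py .5635 .1827 .16 187.4;  python3 - <<'E'
from h import *
p=arm.get_image("wrist"); cv2.imwrite("pics/w4.png",p["img"][:,:,::-1])
E
```

```text
t 4.38 d mm [  51.2  284.1 -112.9] w [ 0.001  0.001 -0.218] pos [ 0.5894 -0.1047  0.047 ] rpy [1.7996e+02 5.0000e-02 1.7492e+02] F [ 0.5 -0.2  0. ] g 0.0298
j [ 0.24  0.93 -0.25  1.77  0.43  0.49  1.19]
```

View pics/w4.png

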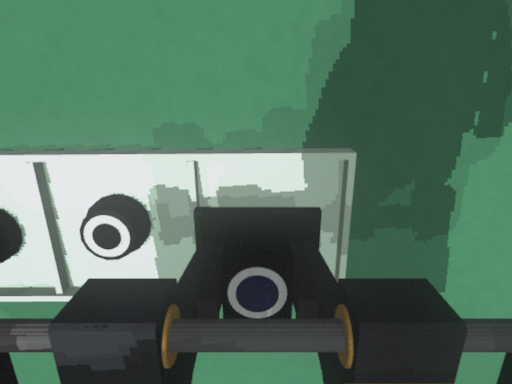

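Call:
step_arm(increments=[[0, 0, -20, 0, 0, 0, 0], [0, 0, -25, 0, 0, 0, 0], [0, 0, -25, 0, 0, 0, 0], [0, 5, -20, 0, 0, -0.01, 0], [4, 20, -15, 0, 0, -0.02, 0]])

```text
time: 4.85
position: [0.5866, -0.0848, 0.1583]
ee_rot: [-3.138, 0.0, 3.077]
wrist_force: [-0.7, -0.6, -1.1]
grip_width: 0.0296
```

Call:
step_arm(increments=[[6, 30, 0, 0, 0, -0.02, 0], [6, 30, 0, 0, 0, -0.03, 0], [6, 30, 0, 0, 0, -0.03, 0], [6, 30, 0, 0, 0, -0.03, 0], [6, 30, 0, 0, 0, -0.03, 0]])

```text
time: 5.27
position: [0.5632, 0.0648, 0.1663]
ee_rot: [-3.133, 0.017, -3.073]
wrist_force: [0.1, -0.1, 0.1]
grip_width: 0.0298
```

```bash
python3 g.py .5635 .1827 .14 187.4
```

```text
t 5.27 d mm [ -7.9 117.8  25.5] w [-0.009  0.016 -0.061] pos [0.5632 0.0648 0.1663] rpy [-179.53    0.95 -176.07] F [ 0.1 -0.1  0.1] g 0.0298
j [-0.01  0.72 -0.33  1.83  0.38  0.65  1.07]
```

Call:
step_arm(increments=[[-2, 30, 4, 0, 0.003, -0.015, 0], [-2, 30, 5, -0.003, 0.004, -0.015, 0], [-2, 28, 5, -0.003, 0.004, -0.015, 0], [-1, 18, 5, -0.003, 0.004, -0.01, 0], [0, 9, 4, 0, 0, 0, 0]])

```text
time: 5.68
position: [0.5576, 0.1926, 0.1473]
ee_rot: [3.136, 0.007, -3.006]
wrist_force: [-0.4, 0.9, -0.9]
grip_width: 0.0301
```

```bash
python3 g.py .5635 .1827 .14 187.4;  python3 - <<'E'
from h import *
s=arm.sense(); 
for n in ("wrist","top","scene"):
    p=arm.get_image(n); cv2.imwrite(f"pics/{n}5.png",p["img"][:,:,::-1])
    q=s["position"]; u,v=proj(p,q).astype(int)
    if n!="wrist": crop(p,u-50,v-38,100,75,8,f"pics/{n}5c.png"); print(n,u-50,v-38)
s=arm.sense(); print(s["position"],s["ee_rot"])
E
```

```text
t 5.68 d mm [ -4.4 -10.7   7.2] w [0.006 0.007 0.006] pos [0.5576 0.1926 0.1473] rpy [ 179.67    0.41 -172.24] F [-0.4  0.9 -0.9] g 0.0301
j [-0.22  0.77 -0.33  1.76  0.37  0.66  0.95]
top 114 156
scene 315 120
[0.55760613 0.1888746  0.1468773 ] [ 3.13893505  0.00555653 -3.00875404]
```

View pics/wrist5.png

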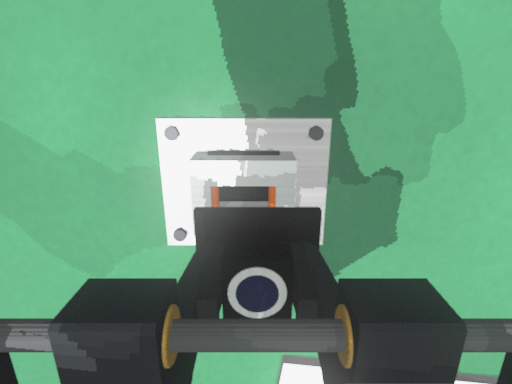

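View pics/scene5c.png

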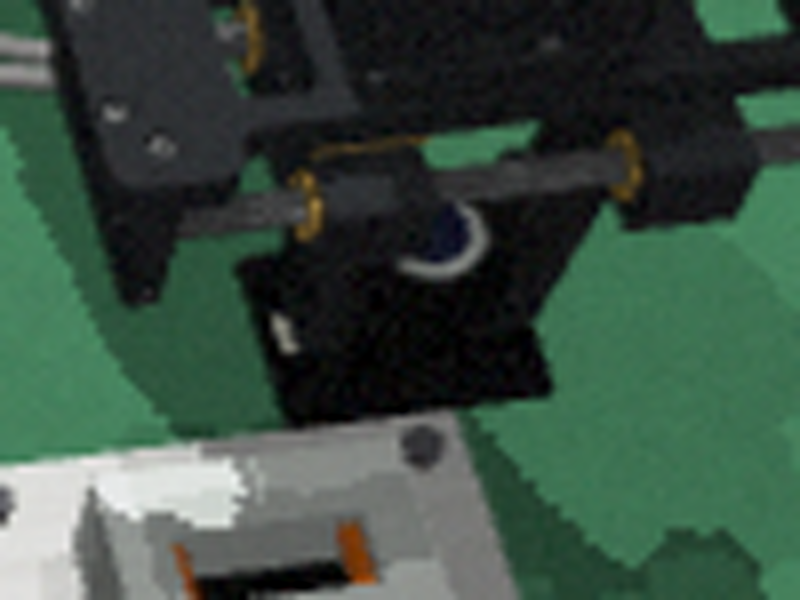

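View pics/top5c.png

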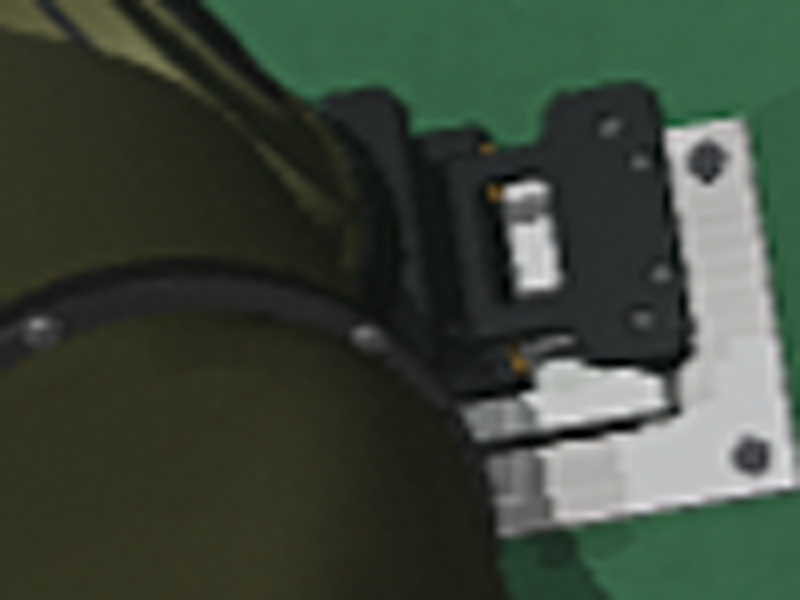

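```bash
python3 - <<'E'
from h import *
from scipy.spatial.transform import Rotation as Ro
import pickle
p=arm.get_image("wrist"); s=arm.sense(); pickle.dump((p,s),open("w6.pkl","wb")); crop(p,180,195,160,120,5,"pics/w6c.png")
R=Ro.from_euler('xyz',s["ee_rot"]).as_matrix()
print("R cam<-tool",(p["R"]@R).round(3)); print("t",p["R"]@s["position"]+p["t"]); print(s["position"],s["ee_rot"])
E
```

```text
R cam<-tool [[ 0.002  1.    -0.001]
 [-0.948  0.002 -0.319]
 [-0.319  0.001  0.948]]
t [-8.69560858e-05  3.37646978e-02  1.66368383e-01]
[0.55804713 0.18719466 0.14689991] [ 3.1401518   0.00562362 -3.01096631]
```

View pics/w6c.png

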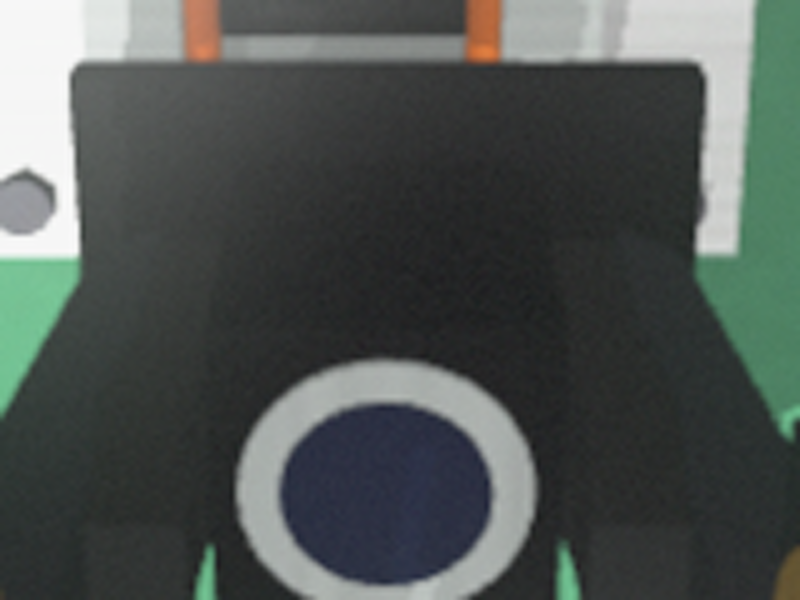

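```bash
python3 - <<'E'
from h import *
from scipy.optimize import least_squares
R=np.array([[.002,1,-.001],[-.948,.002,-.319],[-.319,.001,.948]]);t=np.array([0,.03376,.16637])
import pickle; p,s=pickle.load(open("w6.pkl","rb")); k=K(p)
f=lambda x,y:np.array(((x+.5)/5-.5+180,(y+.5)/5-.5+195))
def pr(X): x=k@(R@X+t); return x[:2]/x[2]
lc=f(386,493); wid=(706-71)/5; row=f(0,62)[1]
def res(q,lh=0.034):
    x,y,z=q
    L=pr(np.array([x,y,z-lh])); a=pr(np.array([x+.024,y-.032,z]));b=pr(np.array([x+.024,y+.032,z])); c=pr(np.array([x+.024,y,z+.005]))
    return np.r_[L-lc, b[0]-a[0]-wid, c[1]-row]
for lh in (.034,.035):
    o=least_squares(res,[0,0,.003],args=(lh,)); print(o.x*1000,o.fun)
E
python3 g.py .5635 .1827 .1 187.4
```

```text
[ 0.82622813 -0.12420743  6.39917666] [ 1.36555461e-04 -5.25942340e-01  4.12671229e-01  6.36121315e-01]
[ 0.93292866 -0.1246177   6.92422418] [ 1.78892983e-05 -6.80906930e-02  5.45553656e-02  8.28673277e-02]
t 5.88 d mm [-4.6 -5.2 46.9] w [0.001 0.006 0.001] pos [0.558  0.1872 0.1469] rpy [ 179.92    0.32 -172.52] F [ 0.8 -0.5 -1. ] g 0.0294
j [-0.21  0.77 -0.33  1.76  0.38  0.66  0.95]
```

Call:
step_arm(increments=[[-4, -4, 10, 0, 0.006, 0, 0], [-1.5, -1, 15, 0, 0, 0, 0], [0, 0, 15, 0, 0, 0, 0], [0, 0, 10, 0, 0, 0, 0], [0, 0, 5, 0, 0, 0, 0]])

```text
time: 6.3
position: [0.5696, 0.1699, 0.0905]
ee_rot: [-3.135, 0.004, -3.026]
wrist_force: [-0.2, 0.2, -1.2]
grip_width: 0.0295
```

```bash
python3 - <<'E'
from h import *
for n in ("wrist","scene"):
    p=arm.get_image(n); cv2.imwrite(f"pics/{n}7.png",p["img"][:,:,::-1])
    if n=="scene": crop(p,300,140,100,75,8,f"pics/{n}7c.png")
E
python3 g.py .5644 .1827 .085 187.4
```

```text
t 6.4 d mm [ 3.4 13.   5.8] w [-0.006  0.003 -0.013] pos [0.5693 0.1702 0.0909] rpy [-1.7963e+02  1.7000e-01 -1.7335e+02] F [ 0.7 -0.1 -0. ] g 0.0294
j [-0.21  0.86 -0.28  1.77  0.42  0.57  0.93]
```

View pics/wrist7.png

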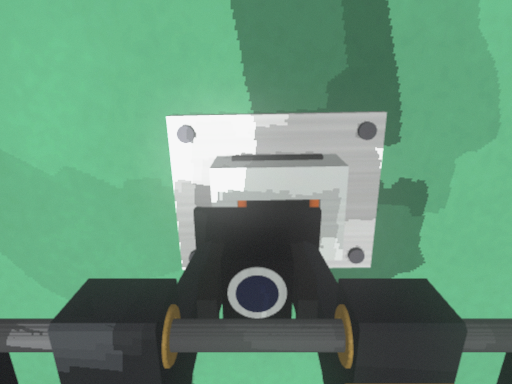

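View pics/scene7c.png

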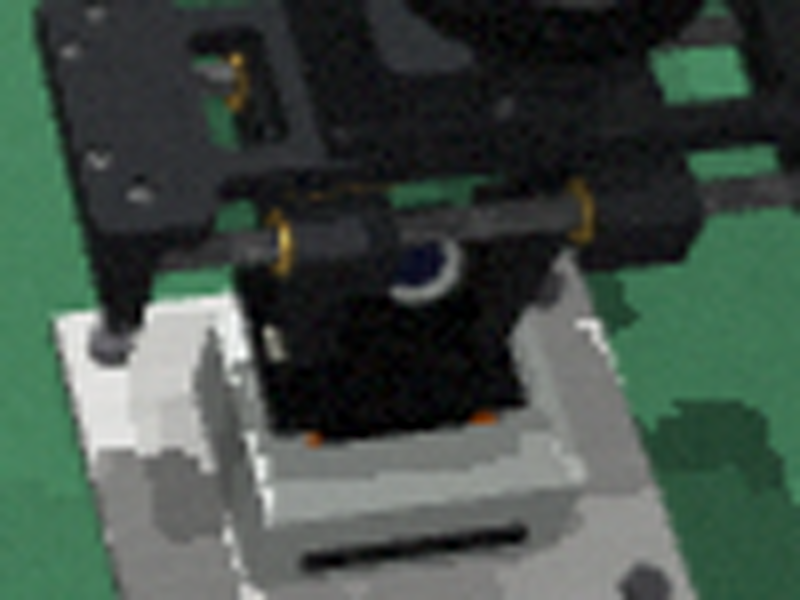

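Call:
step_arm(increments=[[2, 7, 0, -0.003, 0, -0.006, 0], [1, 4, 0, -0.003, 0, -0.004, 0], [0.5, 1, 0, 0, 0, -0.002, 0], [0, 0, 0, 0, 0, 0, 0], [0, 0, 0, 0, 0, 0, 0]])

```text
time: 6.82
position: [0.565, 0.1838, 0.093]
ee_rot: [3.14, 0.006, -3.012]
wrist_force: [-0.7, -0.1, -0.9]
grip_width: 0.0298
```

```bash
python3 g.py .5644 .1827 .085 187.4
```

```text
t 6.82 d mm [ 0.8 -1.   8. ] w [0.002 0.006 0.   ] pos [0.565  0.1838 0.093 ] rpy [ 179.89    0.36 -172.59] F [-0.7 -0.1 -0.9] g 0.0298
j [-0.23  0.86 -0.29  1.78  0.42  0.56  0.93]
```

Call:
step_arm(increments=[[0.5, -1, 5, 0, 0.006, 0, 0], [0, 0, 4, 0, 0, 0, 0], [0, 0, 3, 0, 0, 0, 0], [0, 0, 0, 0, 0, 0, 0], [0, 0, 0, 0, 0, 0, 0]])

```text
time: 7.23
position: [0.5651, 0.183, 0.0804]
ee_rot: [3.14, 0.001, -3.012]
wrist_force: [-0.6, 0.6, -1.5]
grip_width: 0.0298
```

```bash
python3 - <<'E'
from h import *
for n in ("wrist","scene"):
    p=arm.get_image(n)
    if n=="scene": crop(p,300,140,100,75,8,f"pics/{n}8c.png")
    else: crop(p,150,100,225,168,3.5,"pics/wrist8c.png")
E
python3 g.py .5644 .1827 .0735 187.4
```

```text
t 7.33 d mm [ 0.7 -0.2  7. ] w [0.002 0.001 0.001] pos [0.5651 0.183  0.0805] rpy [ 1.7988e+02  6.0000e-02 -1.7256e+02] F [ 0.8  0.4 -0.9] g 0.0296
j [-0.23  0.88 -0.28  1.78  0.42  0.55  0.92]
```

View pics/wrist8c.png

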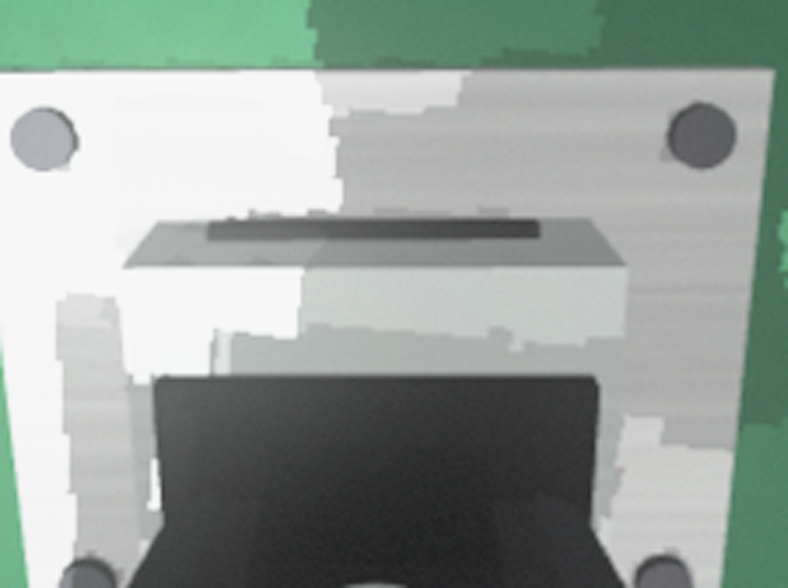

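View pics/scene8c.png

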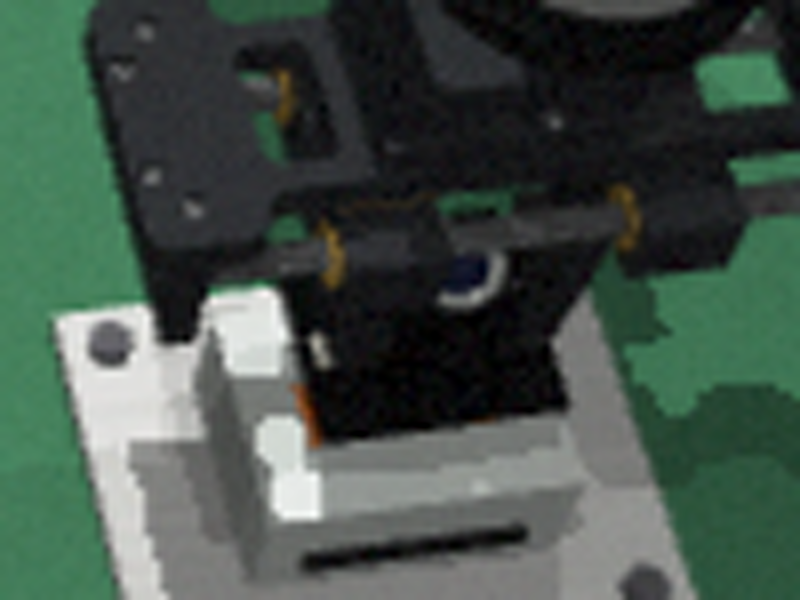

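```bash
python3 - <<'E'
from h import *
from scipy.spatial.transform import Rotation as Ro
p=arm.get_image("wrist"); s=arm.sense(); R=Ro.from_euler('xyz',s["ee_rot"]).as_matrix()
f=lambda x,y:((x+.5)/3.5-.5+150,(y+.5)/3.5-.5+100)
for nm,uv,z in (("hL",f(126,267),.044),("hR",f(628,267),.044),("baseL",f(-3,70),.008),("baseR",f(774,69),.008),("pl",f(160,377),s["position"][2]-.0115),("pr",f(597,377),s["position"][2]-.0115)):
    print(nm,(R.T@(atz(p,uv,z)-s["position"])*1000).round(1))
E
```

```text
hL [ 34.8 -43.1  36.5]
hR [34.8 40.1 36.7]
baseL [ 63.2 -72.7  72.4]
baseR [63.3 72.9 72.7]
pl [ 24.9 -33.5  11.4]
pr [24.9 30.9 11.5]
```

Call:
step_arm(increments=[[1, 0, 2, 0, 0, 0, 0], [0.4, 0, 2, 0, 0, 0, 0], [0, 0, 2.5, 0, 0, 0, 0], [0, 0, 2.5, 0, 0, 0, 0], [0, 0, 2, 0, 0, 0, 0]])

```text
time: 7.8
position: [0.5642, 0.1831, 0.0694]
ee_rot: [3.139, 0.003, -3.012]
wrist_force: [0.4, 0.1, -2.0]
grip_width: 0.0299
```

```bash
python3 g.py .5638 .1828 .0555 187.4
```

```text
t 7.8 d mm [ 0.4 -0.2 13.9] w [0.003 0.003 0.001] pos [0.5642 0.1831 0.0694] rpy [ 1.7985e+02  1.6000e-01 -1.7257e+02] F [ 0.4  0.1 -2. ] g 0.0299
j [-0.24  0.89 -0.27  1.78  0.43  0.52  0.91]
```

Call:
step_arm(increments=[[0.4, 0, 2, 0, 0, 0, 0], [0, 0, 2, 0, 0, 0, 0], [0, 0, 2, 0, 0, 0, 0], [0, 0, 2, 0, 0, 0, 0], [0, 0, 2, 0, 0, 0, 0]])

```text
time: 8.22
position: [0.5648, 0.1828, 0.0631]
ee_rot: [3.141, 0.006, -3.013]
wrist_force: [-3.5, -2.1, 12.9]
grip_width: 0.0297
```

```bash
python3 g.py .5638 .1828 .0555 187.4
```

```text
t 8.22 d mm [1.1 0.1 7.6] w [ 0.001  0.006 -0.   ] pos [0.5648 0.1828 0.0631] rpy [ 179.95    0.33 -172.61] F [-3.5 -2.1 12.9] g 0.0297
j [-0.24  0.9  -0.26  1.79  0.44  0.5   0.91]
```

Call:
step_arm(increments=[[0.5, 0, 2.5, 0, 0.004, 0, 0], [0, 0, 2.5, 0, 0, 0, 0], [0, 0, 2.5, 0, 0, 0, 0], [0, 0, 2.5, 0, 0, 0, 0], [0, 0, 2, 0, 0, 0, 0]])

```text
time: 8.63
position: [0.5659, 0.1827, 0.0549]
ee_rot: [-3.141, 0.007, -3.013]
wrist_force: [-0.2, 0.5, -0.2]
grip_width: 0.0299
```

```bash
python3 g.py .5638 .1828 .0555 187.4
```

```text
t 8.63 d mm [ 2.1  0.3 -0.6] w [-0.     0.007 -0.   ] pos [0.5659 0.1827 0.0549] rpy [-179.99    0.38 -172.62] F [-0.2  0.5 -0.2] g 0.0299
j [-0.25  0.92 -0.25  1.79  0.44  0.49  0.9 ]
```

Call:
step_arm(increments=[[0, 0, 1, 0, 0.004, 0, 0], [0, 0, 1, 0, 0, 0, 0], [0, 0, 1.5, 0, 0, 0, 0], [0, 0, 1.5, 0, 0, 0, 0], [0, 0, 2, 0, 0, 0, 0]])

```text
time: 9.05
position: [0.5658, 0.1827, 0.0545]
ee_rot: [-3.139, 0.004, -3.013]
wrist_force: [-5.2, -1.9, 23.1]
grip_width: 0.0298
```

```bash
python3 - <<'E'
from h import *
for n in ("wrist","scene"):
    p=arm.get_image(n)
    if n=="scene": crop(p,300,140,100,75,8,f"pics/{n}9c.png")
    else: crop(p,150,100,225,168,3.5,"pics/wrist9c.png")
E
python3 g.py .5638 .1828 .0555 187.4
```

```text
t 9.15 d mm [ 2.   0.3 -1. ] w [-0.003  0.004 -0.   ] pos [0.5658 0.1827 0.0545] rpy [-179.83    0.23 -172.63] F [-4.4 -2.8 19. ] g 0.0296
j [-0.25  0.92 -0.25  1.78  0.44  0.49  0.9 ]
```

View pics/wrist9c.png

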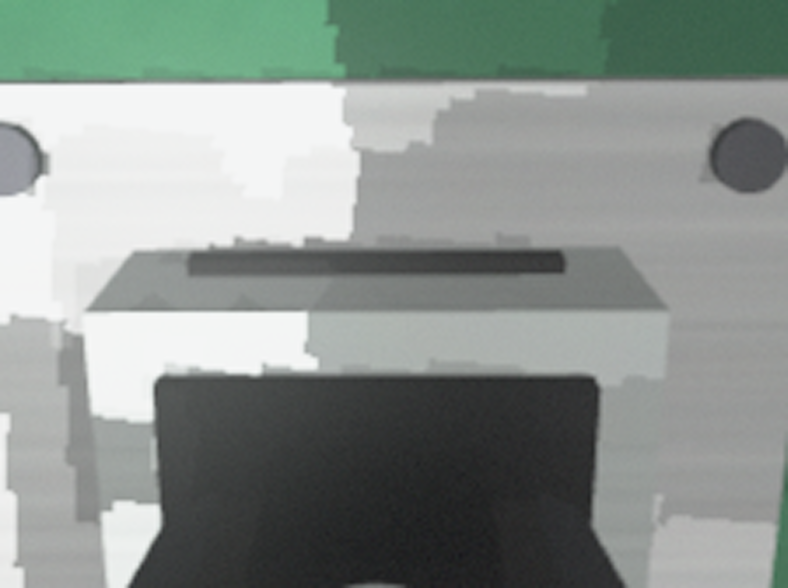

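View pics/scene9c.png

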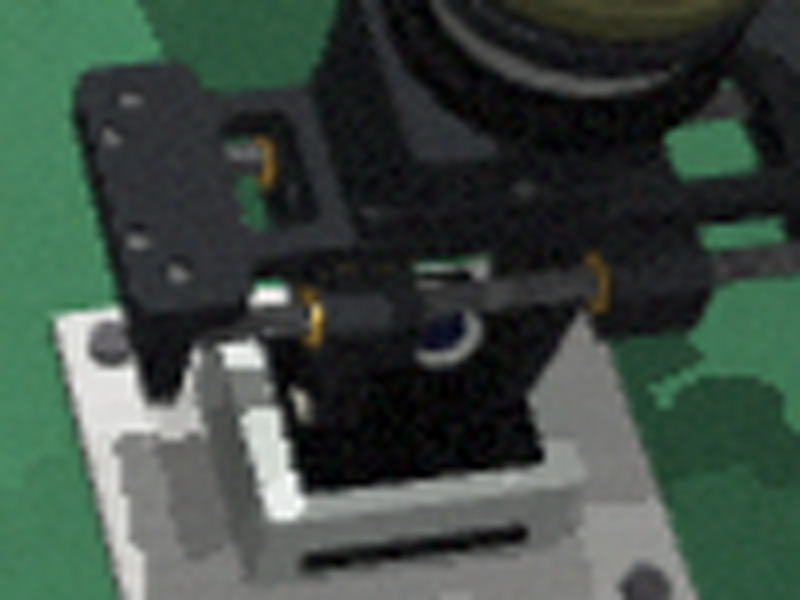

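Call:
step_arm(increments=[[0, 0, 1.2, 0, 0, 0, 0], [0, 0, 1.2, 0, 0, 0, 0], [0, 0, 1.2, 0, 0, 0, 0], [0, 0, 1.2, 0, 0, 0, 0], [0, 0, 1.2, 0, 0, 0, 0]])

```text
time: 9.57
position: [0.5659, 0.1827, 0.0545]
ee_rot: [-3.137, 0.006, -3.013]
wrist_force: [-2.8, -1.1, 12.2]
grip_width: 0.0295
```

```bash
python3 - <<'E'
from h import *
for i in range(5):
    arm.get_image("scene"); s=arm.sense(); print(s["time"],s["wrist_force"].round(1),s["position"].round(4),s["grip_width"])
E
```

```text
9.6167 [-3.  -1.3 12. ] [0.5659 0.1827 0.0546] 0.029757593642855736
9.6667 [-2.9 -2.6 12.4] [0.5659 0.1827 0.0545] 0.02970022604323687
9.7167 [-3.  -2.1 13.4] [0.5658 0.1827 0.0545] 0.029701459114804804
9.7667 [-2.7 -1.4 12.7] [0.5659 0.1827 0.0545] 0.029990493857254684
9.8167 [-3.4 -1.7 12.5] [0.5659 0.1827 0.0545] 0.029734144285028994
```

Steady at about 12.5 N and home on the rim. I'm checking once that the bystanders are undisturbed, then handing in.

```bash
python3 - <<'E'
from h import *
p=arm.get_image("scene"); cv2.imwrite("pics/final.png",p["img"][:,:,::-1]); print(arm.sense()["wrist_force"]); arm.close_job()
E
```

```text
[-3.58062433 -1.93758362 12.92799033]
the job is handed in; nothing more can be done
```

View pics/final.png

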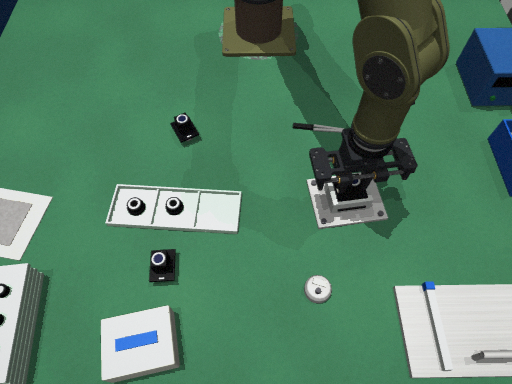

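The cover from the tray is seated in the housing's well. I handed the job in at about 10 s with the gripper still holding its hood and pressing down.

- **Which cover:** three things in the scene looked like the cover. I took the one in the tray, which was the farthest to the robot's left (y about -0.10 m; the others were at -0.18 and -0.19 m).
- **Seating:** the upward force read about 13 N at the catches, with the plate about 7.6 mm above the rim. It was back near zero when I next checked, with the cover down. The final TCP height is 54.5 mm, where I expected 55.5 mm at home. That difference is within my measuring error.
- **Final press:** the last readings held steady at 12 to 13 N downward, with about 3 N sideways. While seating the cover it briefly reached 23 N, which I then eased off. The grip width is 29.8 mm, and the last wrist picture, taken before I eased the press, showed no slip in the grip.
- **Other parts:** in the last picture both barrels, the tally counter, the tweezers and the two look-alikes are where they started.
- **Disagreement:** the fixed cameras and the wrist camera differed by about 1.5 mm on the housing's x position. I went between the two, and the legs went in within the well's play.

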